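# Hang the slide carrier in its seat on the staining-line rail

## Robot

A 6-joint arm with a two-finger parallel gripper is mounted at the origin on a cart in front of the work surface, level with it; the furniture and walls round the work are solid. World frame = base frame: x ahead of the robot, y to its left, z up, the work surface at z = 0. Lengths are in m, angles in degrees, forces in N, time in s.
With the tool pointing down it reaches from about 0.375 to 0.9 m from the base axis. Payload 3.1 kg.
Tool frame: the origin (TCP) lies on the centre line of the jaws, within the pads' length; the fingertips stand 25 mm ahead of it and the grasp point (between the pads) lies 6 mm ahead of it; z points along the fingers, y is the line along which they close (so a half turn about z gives the same grasp; the last joint's range is limited). The gripper opens to 87 mm and grips with 3 to 60 N. Pads are 19 mm wide; open, the fingers measure 117 mm over their backs; the gripper's body (75 mm by 190 mm) begins 51 mm behind the grasp point.
Start: joints at [-80.243, 30.224, 82.088, -0, 67.689, -10.227], TCP at [0.214, -0.587, 0.248] pointing down, gripper open.
Joint ranges: [-176.69, 176.69], [-43.24, 126.21], [12.49, 139.97], [-82, 262], [0, 151.66], [-163.58, 163.58]. Speed limits (degrees/s): [159.86, 159.86, 180, 180, 180, 180].

## Interface

Orientations are given as a 3x3 rotation matrix whose columns are the frame's x, y, z axes.
In Python, from rig import * gives the robot as it stands.
- The arm moves only by the tool step_arm, never from a script. Its argument "steps" is a list of rows, each a list of 7 numbers: the shift along the tool's x, y, z normalised to -1 to 1, where 1 is 0.3 m, then the turn, a rotation vector about the tool's x, y, z normalised to -1 to 1, where 1 is 45 degrees, then the gripper's target within -1 to 1 (shut at 1, half-way at 0, fully open at -1). A call has 1 to 8 rows; each row is the pose to reach, as a shift and turn from the pose commanded when the call began, along the tool's axes at that moment; what a row does not reach only later rows make up. A row lasts 1/12 s, in which the tool goes at most 41.7 mm and 7.16 degrees, less where a joint would pass 70% of its speed; a pose out of reach is approached as far as the arm can. A call with a number of a shift or a turn outside -1 to 1 is refused whole. A call with a gripper value outside its range is refused whole. The fingers move at their own pace and stop on an object; the grip force is fixed at half the most. Time passes only in rows, so rows that repeat a pose let the fingers close. It gives the time, the measured TCP pose, the force, the opening and the grip force at its end, in the units of the state.
- read_state(): the state, without advancing time (a new reading comes with each control period).
- capture(name): name is "scene" or "top" or "wrist"; returns a dict with "image" (420x560x3 uint8, red, green, blue), "vertical_fov" (degrees; the focal length in pixels is half the picture's height over the tangent of half this angle, whatever the lens; pixels are square), "cx", "cy" (the principal point, pixels), "world_from_camera" (4x4, takes a point from camera to world coordinates); the wrist camera has in their place "T_tool_cam" (4x4, takes a point from camera to tool coordinates, whose origin is the TCP and whose axes are the flange's). Camera axes: x right, y down, z forward; pixel columns grow to the right and rows downward; lengths in m; the calibration is good to about 2 mm. A picture is of the moment at which its call begins: read the wrist's pose just before it. There is no depth.
- hand_in(): hands the job in; it is judged then, once.
The state is a dict: "time_s": time; "joint_positions": joint angles; "qvel": joint speeds; "tau": joint torques, N m; "position": TCP position; "tcp_rot": TCP orientation; "force": force on the tool from outside, world axes, zero at the start; "moment": the same for the moment, N m; "opening": opening from 0.0 (shut) to 1.0 (fully open); "grasp_force": force on a finger pad.
Only numpy, scipy, OpenCV 4.12 (cv2) and the standard library are available. Lean on these libraries where they do the work, as an engineer would, in place of code of your own. Each camera call takes 0.05 s, during which the arm holds its last target. There are 200 camera calls.

## Task

Hang the slide carrier on the transport rail: bring its C-shaped hook sideways over the rail, lift the hook's toe over the rail's front lip and lower it into the channel behind. Then bring the carrier along the channel until the toe drops fully down into the recessed seat, so that the carrier hangs still and upright there, and let go. Do not disturb the bottle, wash bottle, tip box and beaker that stand around.

Things in the scene. Friction and masses are not known exactly. Their poses are not given: they have to be found in the camera images.
- carrier_grip (a point): Centre of the grey grip rib on top of the loose steel slide carrier (0.2-0.45 kg, mass centred under the rib). Rib 16 mm (x) x 44 (y) x 40 high. z up, +x is the side to which the C-hook is open. Under the rib, 20 mm below this point, is the top of an arm 8 mm thick, 64 wide (y), from x -24 to +8.5 mm. Carrier stands 171 mm tall on the worktop; this point is then 151 mm up.
- carrier_toe (a point): Middle of the bottom edge of the hook's toe, a plate 9 mm thick (x), 64 mm wide (y), that points down 28 mm from the arm's underside. Axes as carrier_grip; 4 mm ahead (+x) of it and 56 mm below. 50 mm clear opening between this edge and the basket below; the spine joining arm and basket has its inner face 22 mm behind (-x).
- carrier_foot (a point): Centre of the carrier's underside, 95 mm below carrier_toe, same axes. Round it the slide basket: x -28 to +36 mm, 84 mm wide (y), 45 mm high.
- stand: Fixed stand: dark base plate 100 x 380 x 8 mm, origin at the centre of its underside on the worktop, z up, y along the rail, +x to the rail's far side. Two posts, inner faces at y -167 and +167 mm, with clamp jaws 43 mm deep (front screws to x -32 mm) up to z = 144 mm, hold an aluminium rail 420 mm long, underside at z = 122 mm.
- rail_top (a point): Point of the stand (axes as stand) over its middle, 150 mm up, on the rail's centre line, level with the top of the front lip (x -14 to -8 mm). Behind the lip an open channel 16 mm wide (x -8 to +8), then the back wall (x 8 to 14, 2 mm higher). Channel ends plugged to lip height. The toe rides on a floor 12 mm below this point.
- rail_seat_range (a point): Middle of the range in which the seat may lie: a recess 70 mm long (y) in the channel's floor, 22 mm below lip top, 10 mm below the riding floor. The rail is clamped differently each time: the seat's middle is anywhere within 35 mm to either side (y) of this point. Not given: see it, or feel for it by pushing the carrier along until it drops and stops.
- bottle_pbs: Bystander: white bottle with blue cap, 56 mm across, 105 mm tall, origin under its centre.
- wash_bottle: Bystander: white wash bottle with red cap and spout, 60 x 86 x 158 mm, origin under it.
- tip_box: Bystander: pipette tip box, 85 x 118 x 60 mm (lid open or shut), origin under its centre.
- beaker: Bystander: small clear beaker, 56 mm across, 62 mm tall, origin under its centre.

How it is judged (in metres and radians):
At the end, for the whole second after the job is handed in: The hook's toe stands in the recessed seat: bottom within 4.5 mm of the seat floor's height, within 9 mm of the channel's centre line and 50 mm of the stand's middle along it; carrier upright within 0.12 rad, and staying so after release (z of carrier_toe in the frame of stand between 0.1235 and 0.1325 m and x of carrier_toe in the frame of stand between -0.009 and 0.009 m and y of carrier_toe in the frame of stand between -0.05 and 0.05 m and angle between carrier_grip's own z axis and vertical below 0.12 rad and distance of carrier_toe from where it was at the start of the episode above 0.1 m); the robot touches nothing.
It fails at once if the bottle is moved more than 30 mm (distance of bottle_pbs from where it was at the start of the episode above 0.03 m).
It fails at once if the wash bottle is moved more than 30 mm (distance of wash_bottle from where it was at the start of the episode above 0.03 m).
It fails at once if the tip box is moved more than 30 mm (distance of tip_box from where it was at the start of the episode above 0.03 m).
It fails at once if the beaker is moved more than 30 mm (distance of beaker from where it was at the start of the episode above 0.03 m).
It also fails if it takes over 54 s, if anything falls off the work surface, if the arm or the gripper's body presses on something with over 40 N, if the wrist force passes 120 N, or if a joint passes its speed limit or range.

## Working session

There is one attempt and no reset: what is moved stays moved. The work goes in short steps, Python scripts to look and compute and a tool call to move; the robot and the scene stay as the last step left them, time stands still between calls to the robot, and variables do not carry over. Pictures are saved under pics/ and viewed, at most 10 in all, crops included, and the job is handed in when it is done.

Besides the shell and the picture viewer there is one more tool, called as name(argument=value, ...) on one line, values as JSON. step_arm: Moves the arm, as the interface text tells. Scaled input: -1 to 1 covers 0.3 m each way for a shift and 45 degrees each way for a turn. Its arguments: {"type":"object","properties":{"steps":{"type":"array"}},"required":["steps"]}

```bash
mkdir -p pics
python3 - <<'E'
from rig import *
import cv2,json,numpy as np
s=read_state();print(s['position'],s['tcp_rot'],s['opening'])
d={}
for n in ["scene","top","wrist"]:
    c=capture(n);cv2.imwrite(f"pics/{n}0.png",c["image"][:,:,::-1])
    d[n]={k:np.array(v).tolist() for k,v in c.items() if k!="image"}
json.dump(d,open("cal.json","w"));
for n in d: print(n,d[n])
E
```

```text
[ 0.2135135 -0.5867022  0.2465951] [[ 9.39767549e-01  3.41813990e-01 -3.87129231e-04]
 [ 3.41814040e-01 -9.39765356e-01  2.05865807e-03]
 [ 3.39867488e-04 -2.06698625e-03 -9.99997806e-01]] 0.9987797402488633
scene {'vertical_fov': 55.88335277051013, 'cx': 276.41491555693096, 'cy': 210.54198306858856, 'world_from_camera': [[-0.6942366486065142, -0.38684091244382457, 0.6069510558448882, -0.1252550491087337], [-0.7197380343780062, 0.36896035243057446, -0.5880862353464754, 0.6350382615253879], [0.0035549404044450217, -0.8451167770160143, -0.5345699164793931, 0.7569855996512772], [0.0, 0.0, 0.0, 1.0]]}
top {'vertical_fov': 50.95525242281434, 'cx': 271.7773358294634, 'cy': 208.99089894962447, 'world_from_camera': [[-0.012671022110376476, -0.9945577742860604, 0.10341314619445348, 0.46733790516136664], [-0.9999145917305094, 0.012934219239955155, 0.0018748912130364724, -0.05687142683565724], [-0.0032022559370386366, -0.10338055706857956, -0.9946367206056207, 1.3701344112937015], [0.0, 0.0, 0.0, 1.0]]}
wrist {'vertical_fov': 64.04906080225396, 'cx': 277.3060650838144, 'cy': 216.6616221941382, 'T_tool_cam': [[9.737939574312529e-05, -0.9601527940065562, -0.27947558512087206, 0.07746869413898189], [0.9999999858797208, 5.5222360245390546e-05, 0.0001587168727734155, 0.0006860325670556833], [-0.00013695914740802342, -0.27947559663035243, 0.9601527858264522, -0.13770960478333738], [0.0, 0.0, 0.0, 1.0]]}
```

View pics/scene0.png

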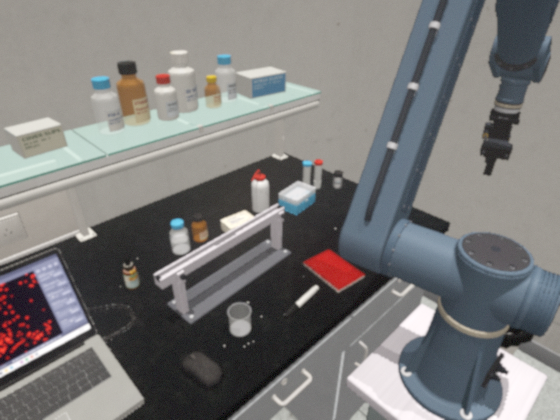

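View pics/top0.png

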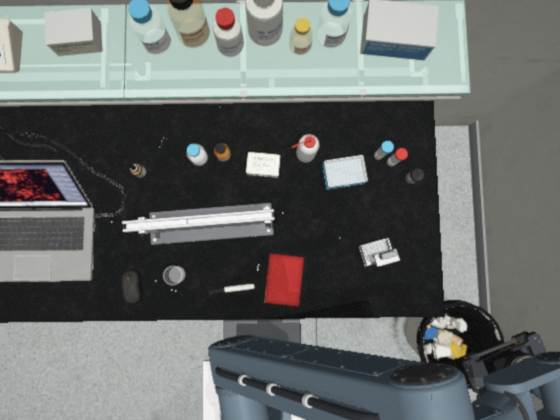

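Run:
```python
import cv2,numpy as np
t=cv2.imread("pics/top0.png")
a=cv2.resize(t[200:250,115:282],(800,240),interpolation=cv2.INTER_CUBIC)
b=cv2.resize(t[228:276,345:412],(502,360),interpolation=cv2.INTER_CUBIC)
o=np.zeros((600,800,3),np.uint8);o[:240]=a;o[240:,:502]=b
cv2.imwrite("pics/c1.png",o)
```

```text
(no output)
```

View pics/c1.png

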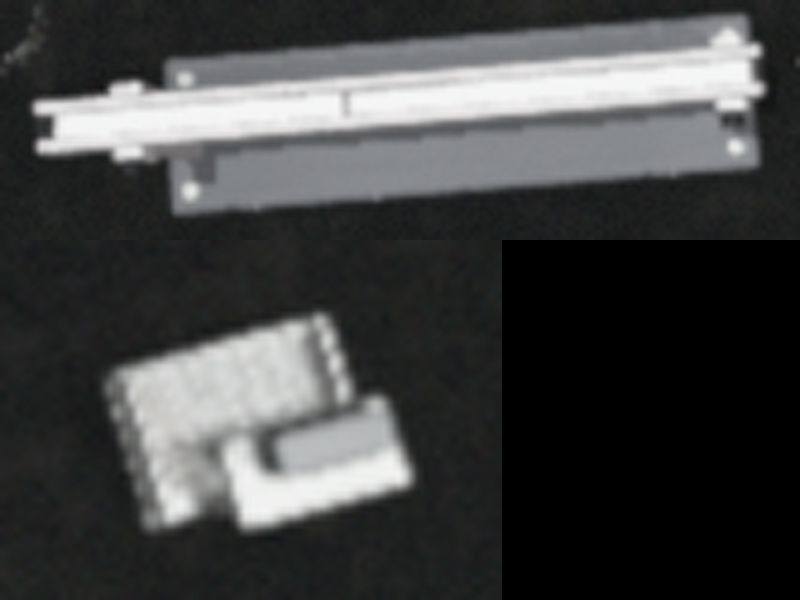

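The overview shows the rail with its lip running from crop (40,147) to (762,88) and a dark seat-edge tick at (345,103). The carrier rib top is centred at about crop (335,440), with its spine on the robot side, so the hook opens away from the robot.

```bash
cat > h.py <<'E'
import json,numpy as np
cal=json.load(open('cal.json'))
def ray(n,u,v,z,T=None):
    c=cal[n];f=210/np.tan(np.radians(c['vertical_fov']/2))
    T=np.array(c['world_from_camera']) if T is None else T
    d=T[:3,:3]@[(u-c['cx'])/f,(v-c['cy'])/f,1];o=T[:3,3]
    return (o+d*(z-o[2])/d[2])
def tool(s):
    T=np.eye(4);T[:3,:3]=s['tcp_rot'];T[:3,3]=s['position'];return T
def wT(s): return tool(s)@np.array(cal['wrist']['T_tool_cam'])
def proj(n,p,T=None):
    c=cal[n];f=210/np.tan(np.radians(c['vertical_fov']/2))
    T=np.array(c['world_from_camera']) if T is None else T
    q=T[:3,:3].T@(np.array(p)-T[:3,3]);return q[0]/q[2]*f+c['cx'],q[1]/q[2]*f+c['cy']
def rel(s,p,yaw):
    """normalised row to reach TCP p, tool down, tool x at yaw deg"""
    from scipy.spatial.transform import Rotation as R
    c,n=np.cos(np.radians(yaw)),np.sin(np.radians(yaw))
    G=np.array([[c,n,0],[n,-c,0],[0,0,-1]]);R0=np.array(s['tcp_rot'])
    return np.round(np.r_[R0.T@(np.array(p)-s['position'])/.3,np.degrees(R.from_matrix(R0.T@G).as_rotvec())/45],4)
E
python3 - <<'E'
from h import *
from rig import *
cr=lambda u,v:(115+u/4.79,200+v/4.8)
cc=lambda u,v:(345+u/7.5,228+(v-240)/7.5)
for n,p,z in [("lipL",(40,147),.15),("lipR",(762,88),.15),("backL",(38,102),.152),("backR",(760,44),.152),("tick",(345,103),.135)]:
    print(n,ray("top",*cr(*p),z))
for p in [(165,60),(745,15),(175,213),(757,165)]: print("plate",ray("top",*cr(*p),.008))
P=[ray("top",*cc(*p),.171) for p in [(275,437),(385,402),(398,447),(283,474)]]
print(P,np.mean(P,0))
print(rel(read_state(),[.36,-.42,.36],15))
E
```

```text
lipL [0.53925244 0.35764466 0.15      ]
lipR [ 0.56802873 -0.06063952  0.15      ]
backL [0.56517154 0.35870154 0.152     ]
backR [ 0.59342911 -0.05981082  0.152     ]
tick [0.56362026 0.18413523 0.135     ]
plate [0.60294085 0.3259588  0.008     ]
plate [ 0.62736035 -0.05066262  0.008     ]
plate [0.50406645 0.31792946 0.008     ]
plate [ 0.53008521 -0.05719735  0.008     ]
[array([ 0.46505031, -0.35022263,  0.171     ]), array([ 0.47710959, -0.39037596,  0.171     ]), array([ 0.4609047 , -0.39438101,  0.171     ]), array([ 0.45176224, -0.35259217,  0.171     ])] [ 0.46370671 -0.37189294  0.171     ]
[ 6.489e-01 -3.564e-01 -3.766e-01 -2.100e-03 -3.000e-04  1.108e-01]
```

Run:
```python
from h import *
from rig import *
print(rel(read_state(),[.46,-.372,.33],15))
```

```text
[ 1.0168e+00 -3.9260e-01 -2.7640e-01 -2.1000e-03 -3.0000e-04  1.1080e-01]
```

step_arm(steps=[[0.11,-0.04,-0.04,0,0,0.11,-1],[0.23,-0.09,-0.08,0,0,0.11,-1],[0.36,-0.14,-0.12,0,0,0.11,-1],[0.49,-0.19,-0.16,0,0,0.11,-1],[0.62,-0.24,-0.19,0,0,0.11,-1],[0.75,-0.29,-0.23,0,0,0.11,-1],[0.88,-0.34,-0.26,0,0,0.11,-1],[0.98,-0.39,-0.276,-0.002,0,0.11,-1]])

```text
time_s: 0.82
position: [0.4516, -0.3759, 0.3312]
tcp_rot: [[0.966, 0.259, 0.002], [0.259, -0.966, -0.003], [0.001, 0.003, -1.0]]
force: [-0.1, 0.1, -0.4]
opening: 0.998
grasp_force: 0.0
```

step_arm(steps=[[0.03,0,0,0,0,0,-1],[0.03,0,0,0,0,0,-1],[0.03,0,0,0,0,0,-1]])

```text
time_s: 1.07
position: [0.4585, -0.3743, 0.3299]
tcp_rot: [[0.965, 0.261, -0.001], [0.261, -0.965, -0.002], [-0.001, 0.001, -1.0]]
force: [0.1, 0.4, -0.6]
opening: 0.996
grasp_force: 0.0
```

Run:
```python
from h import *
from rig import *
import cv2,pickle
s=read_state();print(s['time_s'],s['position'],s['tcp_rot'],s['qvel'])
pickle.dump(s,open('s1.pkl','wb'))
c=capture("wrist");cv2.imwrite("pics/w1.png",c["image"][:,:,::-1])
```

```text
1.0667 [ 0.45851615 -0.37434295  0.32989981] [[ 9.65363696e-01  2.60906707e-01 -7.90124166e-04]
 [ 2.60905349e-01 -9.65363218e-01 -1.50181179e-03]
 [-1.15458958e-03  1.24364696e-03 -9.99998560e-01]] [-2.26025959  0.23424483  0.67400967 -0.14252629  0.03917192  0.09898193]
```

View pics/w1.png

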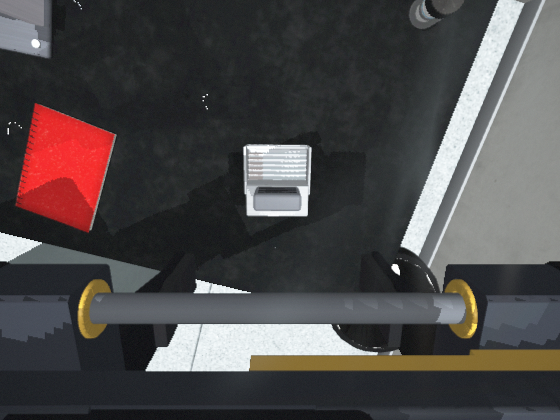

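The carrier is square in the wrist view, with its rib at about px (277,198) and the basket on the far side.

Run:
```python
from h import *
import cv2,pickle
s=pickle.load(open('s1.pkl','rb'));T=wT(s)
g=cv2.imread('pics/w1.png',0)
print(g[182:220,277].tolist()); print(g[203,240:315].tolist()); print(g[205,240:315].tolist())
p=ray("wrist",277,203,.171,T);print(p)
for X in (-8,8):
  for y in (-22,22):
    c,n=.9654,.2609
    q=np.array([.4637+c*X/1e3-n*y/1e3,-.372+n*X/1e3+c*y/1e3,.171]);print(X,y,proj("wrist",q,T))
```

```text
[133, 131, 137, 145, 161, 81, 48, 52, 36, 44, 55, 88, 107, 135, 153, 168, 172, 171, 172, 171, 170, 169, 169, 168, 167, 168, 168, 154, 136, 233, 247, 249, 250, 245, 122, 38, 37, 37]
[27, 28, 31, 30, 29, 47, 125, 220, 227, 227, 228, 229, 222, 155, 137, 153, 165, 163, 164, 166, 165, 165, 166, 167, 166, 165, 166, 169, 167, 168, 167, 167, 167, 167, 169, 166, 167, 169, 169, 169, 168, 169, 171, 170, 171, 171, 171, 172, 172, 172, 172, 173, 173, 173, 175, 173, 175, 174, 171, 156, 151, 193, 240, 240, 241, 241, 238, 213, 49, 31, 32, 35, 32, 33, 33]
[39, 33, 27, 32, 38, 50, 130, 225, 231, 232, 231, 231, 224, 157, 135, 151, 163, 163, 163, 164, 165, 166, 165, 165, 164, 164, 163, 163, 166, 166, 168, 167, 167, 165, 166, 167, 167, 168, 169, 168, 167, 168, 168, 167, 168, 169, 170, 171, 170, 172, 171, 172, 172, 172, 174, 174, 172, 171, 168, 152, 150, 193, 240, 241, 241, 241, 240, 214, 46, 32, 32, 31, 33, 34, 34]
[ 0.462441   -0.37395873  0.171     ]
-8 -22 (np.float64(299.34696535961416), np.float64(209.65722353082694))
-8 22 (np.float64(251.23343250151083), np.float64(209.66925261014376))
8 -22 (np.float64(299.67599232692197), np.float64(192.5129187106026))
8 22 (np.float64(250.84854666128027), np.float64(192.52174284445022))
```

Run:
```python
from h import *
from rig import *
print(rel(read_state(),[.463,-.374,.161],15.1))
```

```text
[ 0.0184  0.001   0.5623  0.0009  0.0017 -0.0017]
```

step_arm(steps=[[0.015,0,0.1,0,0,0,-1],[0.015,0,0.22,0,0,0,-1],[0.015,0,0.34,0,0,0,-1],[0.015,0,0.44,0,0,0,-1],[0.015,0,0.52,0,0,0,-1],[0.015,0,0.56,0,0,0,-1],[0.015,0,0.56,0,0,0,-1],[0.015,0,0.56,0,0,0,-1]])

```text
time_s: 1.78
position: [0.4615, -0.3747, 0.1614]
tcp_rot: [[0.966, 0.257, -0.001], [0.257, -0.966, 0.0], [-0.001, -0.001, -1.0]]
force: [-0.7, 1.0, 0.3]
opening: 1.001
grasp_force: 0.0
```

step_arm(steps=[[0,0,0,0,0,0,0.3],[0,0,0,0,0,0,1],[0,0,0,0,0,0,1],[0,0,0,0,0,0,1],[0,0,0,0,0,0,1],[0,0,0,0,0,0,1],[0,0,0,0,0,0,1],[0,0,0,0,0,0,1]])

```text
time_s: 2.45
position: [0.463, -0.3733, 0.1625]
tcp_rot: [[0.966, 0.26, 0.0], [0.26, -0.966, -0.001], [0.0, 0.001, -1.0]]
force: [0.3, 0.1, 1.9]
opening: 0.502
grasp_force: 30.0
```

step_arm(steps=[[0,0,-0.05,0,0,0,1],[0,0,-0.12,0,0,0,1],[0,0,-0.2,0,0,0,1],[0,0,-0.27,0,0,0,1],[0,0,-0.33,0,0,0,1],[0,0,-0.33,0,0,0,1],[0,0,-0.33,0,0,0,1]])

```text
time_s: 3.03
position: [0.463, -0.3735, 0.2614]
tcp_rot: [[0.966, 0.26, 0.001], [0.26, -0.966, -0.002], [0.0, 0.002, -1.0]]
force: [-1.1, 0.6, -3.2]
opening: 0.502
grasp_force: 30.0
```

Run:
```python
from h import *
from rig import *
s=read_state();print(s['position'],s['force'],s['opening'])
a=np.radians(3.9);c,n=np.cos(a),np.sin(a)
x,y=-.08,.015
p=[.5665+c*x-n*y,.134+n*x+c*y,.262];print(p,rel(s,p,3.9)); p[0]-=.0;p[1]=(-.374+p[1])/2;print(rel(s,p,9.5))
```

```text
[ 0.46304477 -0.37351795  0.26138595] [-1.12802485  0.61403463 -3.21731642] 0.5019498703516379
[np.float64(0.4856650283331729), np.float64(0.14352404092931423), 0.262] [ 5.2010e-01 -1.6448e+00 -5.9000e-03  3.1000e-03 -8.0000e-04  2.4760e-01]
[ 2.963e-01 -8.119e-01 -3.900e-03  3.100e-03 -7.000e-04  1.231e-01]
```

step_arm(steps=[[0.02,-0.06,0,0,0,0.0,1],[0.06,-0.16,0,0,0,0.02,1],[0.1,-0.28,0,0,0,0.05,1],[0.14,-0.4,0,0,0,0.07,1],[0.19,-0.52,0,0,0,0.09,1],[0.23,-0.64,0,0,0,0.1,1],[0.27,-0.74,0,0,0,0.12,1],[0.296,-0.81,0,0.003,0,0.123,1]])

```text
time_s: 3.7
position: [0.4837, -0.1118, 0.2587]
tcp_rot: [[0.986, 0.166, -0.005], [0.166, -0.986, 0.005], [-0.004, -0.005, -1.0]]
force: [1.0, 0.2, -3.3]
opening: 0.504
grasp_force: 30.0
```

Run:
```python
from h import *
from rig import *
s=read_state();print(s['position'])
print(rel(s,[.4857,.1435,.262],3.9))
```

```text
[ 0.48366378 -0.11180788  0.25869792]
[ 0.1479 -0.8381 -0.0071 -0.0067  0.0061  0.1257]
```

step_arm(steps=[[0.02,-0.08,0,0,0,0.0,1],[0.04,-0.2,0,0,0,0.02,1],[0.06,-0.33,0,0,0,0.04,1],[0.08,-0.46,0,0,0,0.07,1],[0.1,-0.59,0,0,0,0.09,1],[0.12,-0.71,0,0,0,0.11,1],[0.14,-0.8,0,0,0,0.12,1],[0.143,-0.85,0,0,0,0.124,1]])

```text
time_s: 4.37
position: [0.4845, 0.146, 0.2591]
tcp_rot: [[0.997, 0.071, -0.004], [0.071, -0.997, 0.002], [-0.004, -0.002, -1.0]]
force: [0.2, 1.2, -3.5]
opening: 0.502
grasp_force: 30.0
```

step_arm(steps=[[0,0,0,0,0,0,1],[0,0,0,0,0,0,1],[0,0,0,0,0,0,1],[0,0,0,0,0,0,1]])

```text
time_s: 4.7
position: [0.4857, 0.1418, 0.2604]
tcp_rot: [[0.998, 0.067, -0.002], [0.067, -0.998, 0.0], [-0.002, -0.0, -1.0]]
force: [-0.1, 0.6, -3.2]
opening: 0.5
grasp_force: 30.0
```

Run:
```python
from h import *
from rig import *
import cv2,pickle
s=read_state();print(s['time_s'],s['position'],s['tcp_rot'],s['force'])
pickle.dump(s,open('s2.pkl','wb'))
c=capture("wrist");cv2.imwrite("pics/w2.png",c["image"][:,:,::-1])
```

```text
4.7 [0.48565043 0.14175573 0.26039085] [[ 9.97740004e-01  6.71712899e-02 -1.70340346e-03]
 [ 6.71718030e-02 -9.97741394e-01  2.45783638e-04]
 [-1.68304654e-03 -3.59648849e-04 -9.99998519e-01]] [-0.09040064  0.61886919 -3.18243893]
```

View pics/w2.png

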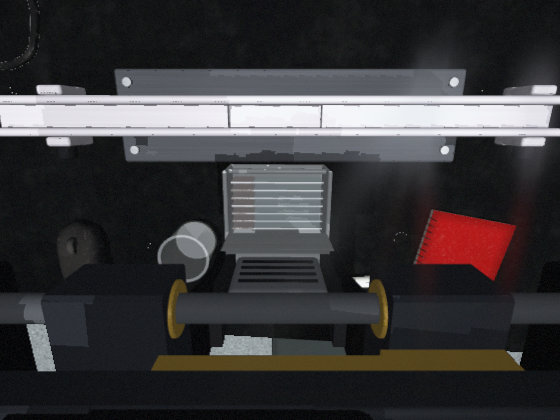

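Clear view: the seat edges are at px columns 229 and 321, the back wall is near row 100, the front lip near row 132, and the hook toe at rows 237–252.

Run:
```python
from h import *
import cv2,pickle
s=pickle.load(open('s2.pkl','rb'));T=wT(s)
g=cv2.imread('pics/w2.png',0)
print('rail',list(enumerate(g[90:142,200].tolist(),90)))
print('toe',list(enumerate(g[228:262,277].tolist(),228)))
print('toerow', g[245,215:345].tolist())
a=np.radians(3.9);R=np.array([[np.cos(a),-np.sin(a)],[np.sin(a),np.cos(a)]])
loc=lambda p:(R.T@(np.array(p)[:2]-[.5665,.134])).round(4)
for r in (94,97,104,128,133,138): print(r,loc(ray("wrist",277,r,.15,T)))
for c in (229,321): print('seat',c,loc(ray("wrist",c,116,.138,T)),loc(ray("wrist",c,116,.128,T)))
# predicted carrier features
Tt=tool(s);g0=np.array([0,0,.1625-.151])  # grip point in tool
def f(x,y,z): return proj("wrist",Tt[:3,:3]@(g0+[x,-y,-z])+Tt[:3,3],T)
for n,q in dict(toebotfrontL=(.0085,.032,-.056),toebotfrontR=(.0085,-.032,-.056),armtopfront=(.0085,0,-.02),ribtopf=(.008,0,.02),baskfront=(.040,.042,-.106),baskfrontR=(.04,-.042,-.106)).items(): print(n,f(*q))
```

```text
rail [(90, 95), (91, 92), (92, 94), (93, 95), (94, 93), (95, 139), (96, 196), (97, 219), (98, 230), (99, 237), (100, 226), (101, 214), (102, 192), (103, 156), (104, 127), (105, 227), (106, 236), (107, 235), (108, 234), (109, 234), (110, 235), (111, 236), (112, 237), (113, 238), (114, 237), (115, 237), (116, 237), (117, 237), (118, 237), (119, 236), (120, 235), (121, 236), (122, 236), (123, 235), (124, 233), (125, 232), (126, 232), (127, 184), (128, 175), (129, 204), (130, 222), (131, 234), (132, 236), (133, 222), (134, 206), (135, 174), (136, 108), (137, 93), (138, 94), (139, 95), (140, 96), (141, 92)]
toe [(228, 181), (229, 125), (230, 88), (231, 84), (232, 82), (233, 79), (234, 84), (235, 81), (236, 81), (237, 83), (238, 81), (239, 83), (240, 84), (241, 84), (242, 84), (243, 84), (244, 80), (245, 82), (246, 83), (247, 81), (248, 86), (249, 88), (250, 83), (251, 84), (252, 85), (253, 98), (254, 110), (255, 115), (256, 105), (257, 68), (258, 58), (259, 57), (260, 33), (261, 22)]
toerow [55, 32, 20, 19, 11, 9, 12, 35, 66, 80, 81, 82, 79, 81, 81, 81, 81, 79, 81, 79, 81, 79, 81, 83, 81,
[... 385 characters left out ...]
34, 36, 30, 29, 27, 28, 25, 32, 24]
94 [0.0138 0.0127]
97 [0.0118 0.0127]
104 [0.0072 0.0127]
128 [-0.0091  0.0127]
133 [-0.0125  0.0127]
138 [-0.016   0.0127]
seat 229 [-0.0008  0.0483] [-0.0007  0.0497]
seat 321 [-0.0008 -0.0199] [-0.0007 -0.0212]
toebotfrontL (np.float64(226.51590400346691), np.float64(230.42614596584764))
toebotfrontR (np.float64(325.85608941793504), np.float64(230.430985261886))
armtopfront (np.float64(275.98346774462414), np.float64(251.63381919752624))
ribtopf (np.float64(275.64342407761484), np.float64(288.2449466119976))
baskfront (np.float64(221.16310377438697), np.float64(170.2073850093219))
baskfrontR (np.float64(331.54176212873375), np.float64(170.215904066969))
```

step_arm(steps=[[0,0.02,0.04,0,0,0,1],[0,0.05,0.08,0,0,0,1],[0,0.063,0.107,0,0,0,1],[0,0.063,0.107,0,0,0,1],[0.03,0.063,0.107,0,0,0,1],[0.06,0.063,0.107,0,0,0,1],[0.09,0.063,0.107,0,0,0,1],[0.09,0.063,0.107,0,0,0,1]])

```text
time_s: 5.42
position: [0.5183, 0.1261, 0.2301]
tcp_rot: [[0.998, 0.068, 0.006], [0.068, -0.998, 0.001], [0.006, -0.001, -1.0]]
force: [0.3, 0.2, -2.5]
opening: 0.505
grasp_force: 30.0
```

```bash
cat >> h.py <<'E'
def loc(p):
    a=np.radians(3.9);R=np.array([[np.cos(a),-np.sin(a)],[np.sin(a),np.cos(a)]])
    return (R.T@(np.array(p)[:2]-[.5665,.134]))
def toe(s): # estimated toe bottom: local x,y + z ; channel centre x=-.0005, seat y=.0142
    q=loc(s['position'])+[.0045,0];return np.round([*q,s['position'][2]-.0675],4)
E
python3 - <<'E'
from h import *
from rig import *
s=read_state();print(toe(s),s['force'],s['tcp_rot'][0])
E
```

```text
[-0.0442 -0.0046  0.1626] [ 0.26790235  0.20319579 -2.48530131] [0.99764339 0.06831881 0.00634069]
```

step_arm(steps=[[0.02,0,0.0,0,0,0,1],[0.06,0,0,0,0,0,1],[0.1,0,0,0,0,0,1],[0.13,0,0,0,0,0,1],[0.15,0,0,0,0,0,1],[0.16,0,0,0,0,0,1],[0.16,0,0,0,0,0,1],[0.16,0,0,0,0,0,1]])

```text
time_s: 6.08
position: [0.5614, 0.1291, 0.2288]
tcp_rot: [[0.998, 0.068, -0.002], [0.068, -0.998, 0.001], [-0.001, -0.001, -1.0]]
force: [-0.9, -0.2, -3.1]
opening: 0.506
grasp_force: 30.0
```

step_arm(steps=[[0,0,0,0,0,0,1],[0,0,0,0,0,0,1],[0,0,0,0,0,0,1],[0,0,0,0,0,0,1]])

```text
time_s: 6.42
position: [0.5618, 0.1291, 0.2292]
tcp_rot: [[0.998, 0.068, -0.0], [0.068, -0.998, 0.001], [-0.0, -0.001, -1.0]]
force: [0.7, 0.2, -3.3]
opening: 0.503
grasp_force: 30.0
```

Run:
```python
from h import *
from rig import *
import cv2,pickle
s=read_state();print(toe(s),s['force'],s['tcp_rot'][0])
pickle.dump(s,open('s3.pkl','wb'))
c=capture("wrist");cv2.imwrite("pics/w3.png",cv2.resize(c["image"][180:300,190:390,::-1],(800,480),interpolation=cv2.INTER_CUBIC))
```

```text
[-0.0005 -0.0045  0.1617] [ 0.73308628  0.24849592 -3.32038363] [ 9.97659159e-01  6.83825797e-02 -1.60879293e-04]
```

View pics/w3.png

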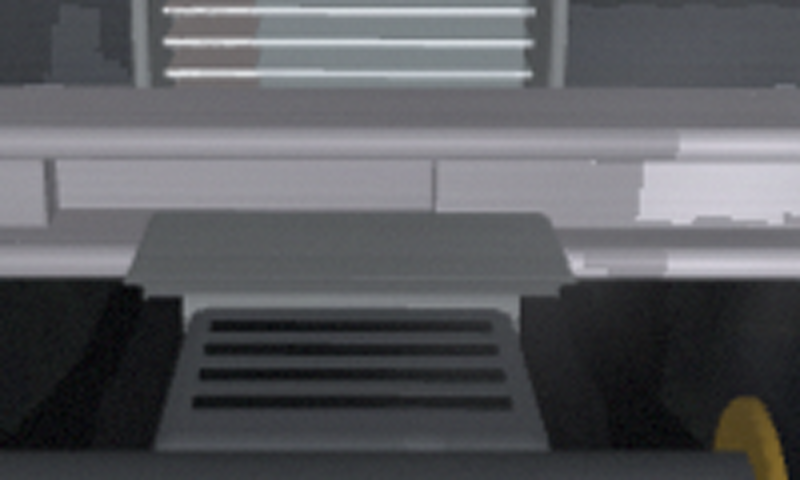

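The toe edge is at crop row 212 (columns 152–545), over the channel. The seat edges are at crop columns 48 and 435, so the seat lies to the left as planned.

Run:
```python
from h import *
import pickle
s=pickle.load(open('s3.pkl','rb'));T=wT(s)
w=lambda n,u,v,z:print(n,loc(ray("wrist",190+u/4,180+v/4,z,T)).round(4))
w('toefrontL',152,212,.1617,);w('toefrontR',545,212,.1617)
w('backouter',350,128,.152);w('backinner',350,158,.152);w('lipinner',620,248,.15);w('lipouter',620,278,.15);w('lipouterL',60,278,.15)
w('seatL',48,180,.138);w('seatR',435,180,.138)
```

```text
toefrontL [0.0017 0.0266]
toefrontR [ 0.0018 -0.0368]
backouter [ 0.0131 -0.0053]
backinner [ 0.0079 -0.0053]
lipinner [-0.0088 -0.0518]
lipouter [-0.0143 -0.0521]
lipouterL [-0.0144  0.0449]
seatL [-0.0004  0.0487]
seatR [-0.0004 -0.0205]
```

step_arm(steps=[[0.005,0,0.0,0,0,0,1],[0.005,0,0.015,0,0,0,1],[0.005,0,0.03,0,0,0,1],[0.005,0,0.045,0,0,0,1],[0.005,0,0.058,0,0,0,1],[0.005,0,0.067,0,0,0,1],[0.005,0,0.067,0,0,0,1],[0.005,0,0.067,0,0,0,1]])

```text
time_s: 7.13
position: [0.5634, 0.1292, 0.2086]
tcp_rot: [[0.998, 0.068, -0.001], [0.068, -0.998, 0.001], [-0.001, -0.001, -1.0]]
force: [-0.3, -0.8, -3.6]
opening: 0.501
grasp_force: 30.0
```

Toe is inside the channel at about z 0.141 with no contact. Next, slide it along to the seat.

step_arm(steps=[[0,-0.01,0,0,0,0,1],[0,-0.022,0,0,0,0,1],[0,-0.034,0,0,0,0,1],[0,-0.046,0,0,0,0,1],[0,-0.056,0,0,0,0,1],[0,-0.064,0,0,0,0,1],[0,-0.064,0,0,0,0,1],[0,-0.064,0,0,0,0,1]])

```text
time_s: 7.8
position: [0.5622, 0.1486, 0.209]
tcp_rot: [[0.998, 0.069, 0.0], [0.069, -0.998, 0.001], [0.0, -0.001, -1.0]]
force: [0.1, -0.2, -3.0]
opening: 0.504
grasp_force: 30.0
```

step_arm(steps=[[0,0,0.006,0,0,0,1],[0,0,0.012,0,0,0,1],[0,0,0.018,0,0,0,1],[0,0,0.024,0,0,0,1],[0,0,0.024,0,0,0,1],[0,0,0.024,0,0,0,1]])

```text
time_s: 8.3
position: [0.5621, 0.1483, 0.2015]
tcp_rot: [[0.998, 0.068, -0.001], [0.068, -0.998, 0.001], [-0.001, -0.001, -1.0]]
force: [-0.5, -0.5, -3.5]
opening: 0.506
grasp_force: 30.0
```

Run:
```python
from h import *
from rig import *
s=read_state();print(toe(s),s['force'],s['moment'])
```

```text
[0.0011 0.0145 0.134 ] [-0.49658126 -0.50573607 -3.45238022] [ 0.01920052  0.0463667  -0.03573323]
```

step_arm(steps=[[0,0,0.005,0,0,0,1],[0,0,0.01,0,0,0,1],[0,0,0.015,0,0,0,1],[0,0,0.019,0,0,0,1],[0,0,0.021,0,0,0,1],[0,0,0.021,0,0,0,1],[0,0,0.021,0,0,0,1]])

```text
time_s: 8.88
position: [0.5622, 0.1484, 0.1955]
tcp_rot: [[0.998, 0.068, -0.0], [0.068, -0.998, 0.001], [-0.0, -0.001, -1.0]]
force: [-0.2, -0.0, -2.9]
opening: 0.502
grasp_force: 30.0
```

Run:
```python
from h import *
from rig import *
s=read_state();print(toe(s),s['force'],s['moment'])
```

```text
[0.0012 0.0146 0.128 ] [-1.91485824e-01 -1.84984054e-05 -2.92976233e+00] [0.01269507 0.04158311 0.01808373]
```

step_arm(steps=[[0,0,0.002,0,0,0,1],[0,0,0.004,0,0,0,1],[0,0,0.004,0,0,0,1],[0,0,0.004,0,0,0,1]])

```text
time_s: 9.22
position: [0.5623, 0.1484, 0.1954]
tcp_rot: [[0.998, 0.068, 0.001], [0.068, -0.998, 0.001], [0.001, -0.001, -1.0]]
force: [-2.3, 0.2, 6.5]
opening: 0.5
grasp_force: 30.0
```

step_arm(steps=[[0,0,-0.002,0,0,0,1],[0,0,-0.002,0,0,0,1],[0,0,-0.002,0,0,0,0],[0,0,-0.002,0,0,0,-0.3],[0,0,-0.002,0,0,0,-0.6],[0,0,-0.002,0,0,0,-1],[0,0,-0.002,0,0,0,-1],[0,0,-0.002,0,0,0,-1]])

```text
time_s: 9.88
position: [0.5624, 0.1483, 0.1946]
tcp_rot: [[0.998, 0.068, 0.0], [0.068, -0.998, 0.001], [0.0, -0.001, -1.0]]
force: [0.4, -0.3, -0.2]
opening: 0.799
grasp_force: 0.0
```

step_arm(steps=[[0,0,-0.03,0,0,0,-1],[0,0,-0.08,0,0,0,-1],[0,0,-0.15,0,0,0,-1],[0,0,-0.25,0,0,0,-1],[0,0,-0.35,0,0,0,-1],[0,0,-0.42,0,0,0,-1],[0,0,-0.45,0,0,0,-1],[0,0,-0.45,0,0,0,-1]])

```text
time_s: 10.55
position: [0.5636, 0.1484, 0.333]
tcp_rot: [[0.998, 0.068, 0.006], [0.068, -0.998, 0.001], [0.006, -0.001, -1.0]]
force: [0.9, 0.5, -0.0]
opening: 0.997
grasp_force: 0.0
```

Run:
```python
from h import *
from rig import *
import cv2
s=read_state();T=wT(s);print(s['time_s'],s['position'],s['opening'],s['force'])
a=capture("wrist")["image"];b=capture("scene")["image"]
o=np.zeros((480,800,3),np.uint8);o[:300,:400]=cv2.resize(a,(400,300));o[:480,400:]=cv2.resize(b[180:324,150:270],(400,480));cv2.imwrite("pics/f.png",o[:,:,::-1])
```

```text
10.55 [0.56358216 0.14840501 0.33295438] 0.9968716379918118 [ 0.92305068  0.52110621 -0.03321694]
```

View pics/f.png

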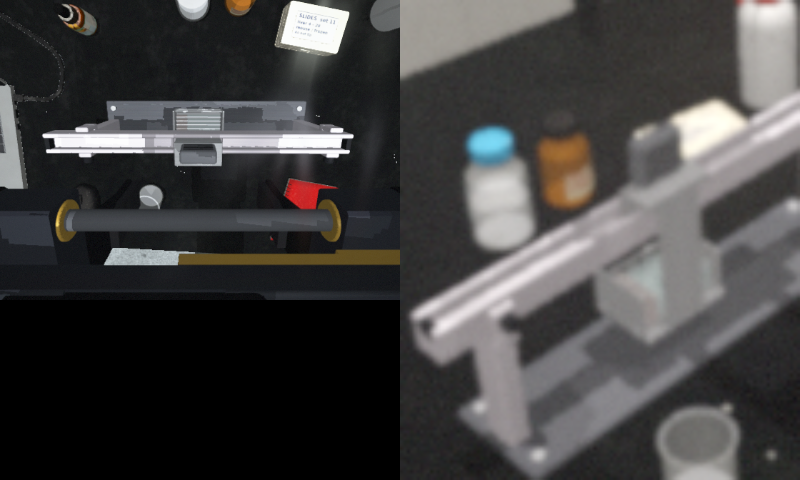

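The carrier hangs upright on the rail in the seat, at about (200,150) on the left and (660,240) on the right, and the gripper is clear of it. I'll let it settle and hand in.

step_arm(steps=[[0,0,0,0,0,0,-1],[0,0,0,0,0,0,-1],[0,0,0,0,0,0,-1],[0,0,0,0,0,0,-1],[0,0,0,0,0,0,-1],[0,0,0,0,0,0,-1]])

```text
time_s: 11.15
position: [0.5622, 0.1483, 0.3295]
tcp_rot: [[0.998, 0.068, -0.001], [0.068, -0.998, 0.001], [-0.001, -0.001, -1.0]]
force: [-0.7, -0.6, 0.7]
opening: 0.997
grasp_force: 0.0
```

```bash
python3 -c "
from rig import *
print(hand_in())"
```

```text
the job is handed in; nothing more can be done
None
```

The carrier hangs upright in the recessed seat and is released, the robot touches nothing, and the job was handed in at about 11 s; hand-in returned no verdict.

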